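# Index the sample turntable by pushing an arm

### The arm

A 6-joint arm with a two-finger parallel gripper is mounted at the origin on the work surface; the furniture and walls round the work are solid. World frame = base frame: x ahead of the robot, y to its left, z up, the work surface at z = 0. Lengths are in m, angles in rad, forces in N, time in s.
With the tool pointing down it reaches from about 0.275 to 1 m from the base axis. Payload 8.4 kg.
Tool frame: the origin (TCP) lies on the centre line of the jaws, within the pads' length; the fingertips stand 17 mm ahead of it and the grasp point (between the pads) lies 2 mm behind it (bot.tcp_to_tips is the y of the fingertips in the tool frame, in m); y points along the fingers, z is the direction in which the jaws open and shut, and the axes are right-handed (so a half turn about y gives the same grasp; the last joint's range is limited). The gripper opens to 85 mm and grips with 20 to 120 N. Pads are 22 mm wide; open, the fingers measure 114 mm over their backs; the gripper's body (76 mm by 85 mm) begins 54 mm behind the grasp point. The pads swing forward as they close: fully open they stand 13 mm farther back than shut.
Start: joints at [1.213, 0.353, 1.633, -0, 1.155, -0.002], TCP at [0.218, 0.586, 0.248] pointing down, gripper open.
Joint ranges: [-2.63, 2.63], [-0.92, 2.1], [0.06, 2.66], [-1.3, 4.44], [0, 2.69], [-3.02, 3.02]. Speed limits (rad/s): [2.22, 2.22, 2.79, 3.14, 3.14, 3.14].

### API

Orientations are given as a unit quaternion [x, y, z, w].
In Python, from workcell import bot, hand, kinematics, get_obs, vision, hand_in gives the robot as it stands. The module is installed in compiled form; this text tells all that it offers. Calls block until the motion is done:
- bot.reach(position, orientation): joint-space move of the TCP to a pose.
- bot.servo_line(position, ori=None, velocity=0.15): straight line of the TCP; ori=None keeps the orientation; velocity is the mean speed in m/s.
- bot.goto_joints(angles): joint-space move.
- hand.move_gripper(opening, strength=None): finger opening in m; strength is the grip in N (None keeps the last); returns when the fingers have stopped.
- bot.dwell(seconds).
- kinematics.solve_ik(position, orientation): joint angles nearest the present ones, or None.
- get_obs(): the state.
- vision.read_camera(name): name is "scene" or "side" or "wrist"; returns a dict with "frame" (420x560x3 uint8, red, green, blue), "intrinsics" (3x3 intrinsics, pixels), "view" (4x4, takes a point from world to camera coordinates). Camera axes: x right, y down, z forward; pixel columns grow to the right and rows downward; lengths in m; the calibration is good to about 2 mm. A picture is of the moment at which its call begins. There is no depth.
A pose or a line that the arm cannot do raises bot.IKError and nothing moves.
- hand_in(): hands the job in, once; it reports no verdict.
The state is a dict: "time_s": time; "joint_pos": joint angles; "joint_vel": joint speeds; "joint_efforts": joint torques, N m; "position": TCP position; "orientation": TCP orientation; "wrist_force": force on the tool from outside, world axes, zero at the start; "ft_torque": the same for the moment, N m; "gripper_width": finger opening in m.
Only numpy, scipy, OpenCV 4.12 (cv2) and the standard library are available. Lean on these libraries where they do the work, as an engineer would, in place of code of your own. Each camera call takes 0.05 s, during which the arm holds its last target.

### The job

Turn the sample turntable by gently pushing one or more of its upright blue arms with a fingertip, slowly, until the small brown jar with the black cap stands in line with the red arrow that sticks out under its rim. The three vessels must ride along upright on their pads: do not touch or lift them, and leave the other things on the bench where they are. Finish with the turntable at rest and the hand clear.

Things in the scene. Friction and masses are not known exactly. Their poses are not given: they have to be found in the camera images.
- turntable (a joint): rotation of the turntable about its vertical axis, rad, 0 at the start of each run, growing counter-clockwise seen from above; turns both ways for more than a full turn, no detents, steady bearing friction about 0.25 N m (2 N at an arm), stays where it is left. Aluminium disc 210 mm across, 251 to 261 mm above the bench on a fixed column
- turntable_centre (a point): point on the turntable's axis at the height of the pads' tops, 263 mm above the bench; does not move. Note: a white extraction funnel hangs between robot and turntable (x 0.16 to 0.40, y 0.06 to 0.29, z 0.34 to 0.58 m), its duct running right at x 0.18 to 0.28, z above 0.43 m, rising beyond y -0.05: keep the robot's arm clear of it
- arrow_place (a point): fixed point on the stand, 62 mm from the turntable's axis in the direction of the red arrow, 263 mm above the bench: the brown jar's axis must come here. Four round grey pads, 73 mm across, lie centred 62 mm from the axis, 90 degrees apart; the pad nearest the red arrow at the start is empty, the others carry vessels
- arrow_end (a point): outer end of the fixed red arrow, 143 mm from the axis, 246 mm above the bench; the arrow is a flat red block below the turntable, sticking out from under the disc's rim
- push_arm0: one of four like arms, 90 degrees apart, half-way between pads: an upright blue plate standing radially, from 109 to 145 mm from the axis, 10 mm thick, 247 to 325 mm above the bench. Origin on the plate's middle plane, 127 mm from the axis, 296 mm above the bench; x points radially outward, y is the normal of its flat faces (counter-clockwise seen from above), z up. fixed to the disc; turns with it
- push_arm1: another arm of the turntable, same as push_arm0, fixed to the disc; turns with it
- push_arm2: another arm of the turntable, same as push_arm0, fixed to the disc; turns with it
- push_arm3: another arm of the turntable, same as push_arm0, fixed to the disc; turns with it
- brown_jar_centre (a point): centre of the small brown jar with black cap, 45 mm across, 75 mm high, loose on a pad; this point lies on its axis 37.5 mm above its underside, z up
- green_jar: white jar with a green lid, 54 mm across, 60 mm high, loose on a pad; origin at the centre of its underside
- yellow_jar: white jar with a yellow lid, 54 mm across, 60 mm high, loose on the pad opposite the empty one; origin at the centre of its underside
- blue_cap_jar: white jar with a blue cap, 68 mm across, 115 mm high, standing on the bench to the right of the turntable; origin at the centre of its underside; bystander
- tweezers: steel tweezers, 121 mm long, lying on the black grid mat to the left of the turntable; origin at the centre of their underside; bystander
Things that resemble listed ones, but are neither listed nor needed, are in the scene too. Of the things that look like the part that bears brown_jar_centre, the smallest one is meant.

How it is judged:
On the way:
1. a finger pushes one of the turntable's arms and the turntable turns ((contact force between the fingers and push_arm0 above 0.3 N or contact force between the fingers and push_arm1 above 0.3 N or contact force between the fingers and push_arm2 above 0.3 N or contact force between the fingers and push_arm3 above 0.3 N) and (velocity of joint turntable above 0.02 rad/s or velocity of joint turntable below -0.02 rad/s)), for 0.1 s.
At the end, for the whole second after the job is handed in: Brown jar within 10 mm (in plan) of the point 62 mm from the axis along the red arrow; turntable at rest (under 0.02 rad/s); all three vessels upright (0.1 rad) on the turntable, 50 to 74 mm from its axis; bystanders within 20 mm of where they were (horizontal distance between brown_jar_centre and arrow_place below 0.01 m and velocity of joint turntable between -0.02 and 0.02 rad/s and z of brown_jar_centre in the frame of turntable_centre between 0.0325 and 0.0425 m and angle between each of brown_jar_centre, green_jar, yellow_jar's own z axis and vertical below 0.1 rad and horizontal distance between brown_jar_centre and turntable_centre between 0.05 and 0.074 m and z of green_jar in the frame of turntable_centre between -0.005 and 0.005 m and horizontal distance between green_jar and turntable_centre between 0.05 and 0.074 m and z of yellow_jar in the frame of turntable_centre between -0.005 and 0.005 m and horizontal distance between yellow_jar and turntable_centre between 0.05 and 0.074 m and distance of each of blue_cap_jar, tweezers from where it was at the start of the episode below 0.02 m); the robot touches nothing.
It fails at once if the robot touches a vessel on the turntable (contact force between any of the fingers, the arm and brown_jar above 0.5 N or contact force between any of the fingers, the arm and green_jar above 0.5 N or contact force between any of the fingers, the arm and yellow_jar above 0.5 N).
It fails at once if a vessel is lifted more than 8 mm off the turntable, tipped more than 0.3 rad or shifted more than 12 mm towards or away from the axis (z of brown_jar_centre in the frame of turntable_centre above 0.0455 m or angle between any of brown_jar_centre, green_jar, yellow_jar's own z axis and vertical above 0.3 rad or horizontal distance between any of brown_jar_centre, green_jar, yellow_jar and turntable_centre below 0.05 m or horizontal distance between any of brown_jar_centre, green_jar, yellow_jar and turntable_centre above 0.074 m or z of any of green_jar, yellow_jar in the frame of turntable_centre above 0.008 m).
It fails at once if an arm of the turntable is pushed with more than 25 N (contact force between the fingers and push_arm0 above 25 N or contact force between the fingers and push_arm1 above 25 N or contact force between the fingers and push_arm2 above 25 N or contact force between the fingers and push_arm3 above 25 N).
It fails at once if the turntable is spun faster than 2 rad/s (velocity of joint turntable above 2 rad/s or velocity of joint turntable below -2 rad/s).
It fails at once if a bystander is moved more than 20 mm (distance of any of blue_cap_jar, tweezers from where it was at the start of the episode above 0.02 m).
It also fails if it takes over 61 s, if anything falls off the work surface, if the arm or the gripper's body presses on something with over 40 N, if the wrist force passes 120 N, or if a joint passes its speed limit or range.

## Working session

There is one attempt and no reset: what is moved stays moved. The work goes in short steps, each a Python script; the robot and the scene stay as the last script left them, time stands still between calls to the robot, and variables do not carry over. Pictures are saved under pics/ and viewed, and the job is handed in when it is done.

```bash
mkdir -p pics; ls
python3 - <<'E'
from workcell import bot,hand,kinematics,get_obs,vision
import cv2,numpy as np
o=get_obs();print(o)
for n in("scene","side","wrist"):
    c=vision.read_camera(n);cv2.imwrite(f"pics/{n}0.png",c["frame"][:,:,::-1]);np.savez(f"{n}0.npz",**c)
    V=np.array(c["view"]);print(n,np.array(c["intrinsics"]).tolist(),(-V[:3,:3].T@V[:3,3]).round(3),V[2,:3].round(3))
E
```

```text
pics
{'time_s': 0.0, 'joint_pos': array([ 1.21261934e+00,  3.53647851e-01,  1.63413701e+00,  1.84241042e-05,
        1.15519510e+00, -2.44769580e-03]), 'joint_vel': array([ 0.00049892,  0.00039308, -0.00133503, -0.00022879,  0.00029047,
        0.00079795]), 'joint_efforts': array([-7.72493004e-04, -6.05252910e+01, -3.42072701e+01,  2.94650499e-05,
        9.17526602e-03, -4.25556976e-06]), 'position': array([0.21753543, 0.58543811, 0.24756062]), 'orientation': array([ 0.69643211, -0.1252036 ,  0.12501595, -0.69546918]), 'wrist_force': array([ 0.79536375,  0.035549  , -0.64514222]), 'ft_torque': array([-0.02087818,  0.00879982,  0.02296329]), 'gripper_width': 0.08555901091382505}
scene [[400.3668143489713, 0.0, 283.84286499406426], [0.0, 400.3668143489713, 205.63051036481792], [0.0, 0.0, 1.0]] [1.035 0.707 0.628] [-0.509 -0.725 -0.464]
side [[465.9982717004915, 0.0, 275.86291040959685], [0.0, 465.9982717004915, 217.9701200314334], [0.0, 0.0, 1.0]] [ 0.573 -0.637  0.944] [ 0.021  0.665 -0.746]
wrist [[308.25492255894306, 0.0, 273.74101651680513], [0.0, 308.25492255894306, 206.71049253052172], [0.0, 0.0, 1.0]] [0.144 0.613 0.374] [ 0.292 -0.111 -0.95 ]
```

View pics/scene0.png

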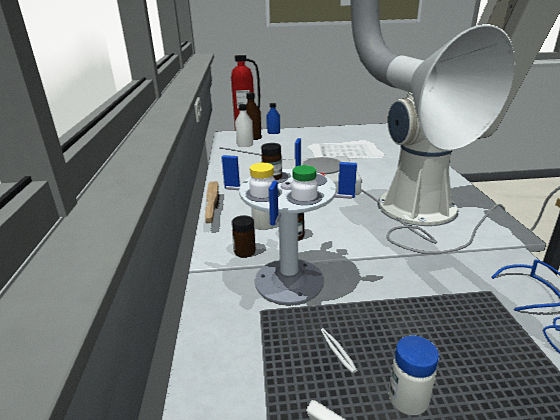

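View pics/side0.png

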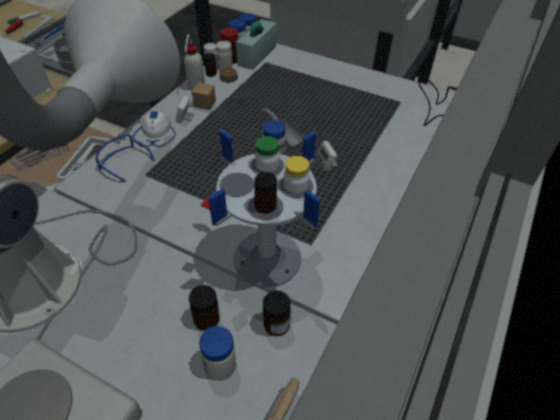

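View pics/wrist0.png

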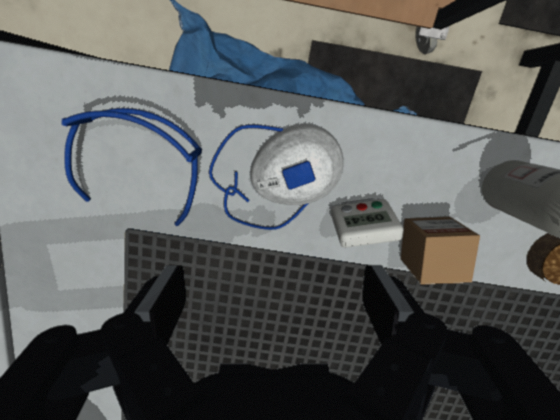

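```bash
cat > h.py <<'E'
import numpy as np,cv2
def ray(c,u,v):
    V=np.array(c["view"]);K=np.array(c["intrinsics"]);d=V[:3,:3].T@np.linalg.inv(K)@np.array([u,v,1.]);return -V[:3,:3].T@V[:3,3],d
def onz(c,u,v,z):
    o,d=ray(c,u,v);return o+d*(z-o[2])/d[2]
def proj(c,p):
    V=np.array(c["view"]);K=np.array(c["intrinsics"]);q=K@(V[:3,:3]@np.array(p)+V[:3,3]);return q[:2]/q[2]
def blobs(f,lo,hi,roi,amin=15):
    x0,y0,x1,y1=roi;hsv=cv2.cvtColor(np.ascontiguousarray(f[y0:y1,x0:x1]),cv2.COLOR_RGB2HSV)
    m=cv2.inRange(hsv,np.array(lo),np.array(hi))
    n,l,s,ce=cv2.connectedComponentsWithStats(m)
    return [(s[i][4],ce[i]+[x0,y0],s[i][:4]+[x0,y0,0,0],(l==i)) for i in range(1,n) if s[i][4]>=amin]
E
python3 - <<'E'
from h import *
for n,roi,s in(("side",(180,110,350,250),4),("scene",(200,120,380,270),4)):
    c=dict(np.load(n+"0.npz"));f=c["frame"];x0,y0,x1,y1=roi
    cv2.imwrite(f"pics/{n}_crop.png",cv2.resize(f[y0:y1,x0:x1,::-1],None,fx=s,fy=s,interpolation=cv2.INTER_CUBIC))
    for name,lo,hi in(("yellow",(22,150,80),(32,255,255)),("green",(50,120,30),(75,255,255)),("blue",(110,150,60),(125,255,255)),("red",(0,180,90),(6,255,255))):
        for b in blobs(f,lo,hi,roi): print(n,name,b[0],b[1].round(1),b[2], onz(c,*b[1],.323 if name in("yellow","green") else .25).round(3))
E
```

```text
side yellow 310 [297.4 165.4] [287 157  21  19] [0.637 0.056 0.323]
side green 336 [266.8 145.2] [256 136  22  19] [0.577 0.119 0.323]
side blue 100 [272.4 127. ] [263 121  22  14] [0.591 0.276 0.25 ]
side blue 50 [225.9 135.2] [220 130  12  16] [0.481 0.247 0.25 ]
side blue 142 [309.7 143.7] [304 132  12  27] [0.677 0.212 0.25 ]
side blue 198 [218.1 203. ] [209 189  17  30] [0.475 0.026 0.25 ]
side blue 58 [312.3 196.5] [305 191  15  14] [0.67 0.04 0.25]
side red 23 [205.6 203.3] [203 199   6   8] [0.449 0.025 0.25 ]
scene yellow 304 [261.4 169.9] [250 162  23  16] [0.645 0.079 0.323]
scene green 323 [304.  172.7] [293 165  23  16] [0.588 0.143 0.323]
scene blue 21 [274.6 122.1] [271 120   9   8] [ 0.289 -0.397  0.25 ]
scene blue 43 [273.3 130.1] [268 126  12   8] [ 0.343 -0.325  0.25 ]
scene blue 137 [297.6 151.7] [295 138   6  28] [ 0.404 -0.118  0.25 ]
scene blue 450 [230.4 170.6] [222 156  18  31] [ 0.615 -0.115  0.25 ]
scene blue 520 [347.2 178.4] [338 162  19  36] [0.424 0.097 0.25 ]
scene blue 293 [273.  201.9] [269 181   9  44] [0.627 0.089 0.25 ]
```

View pics/side_crop.png

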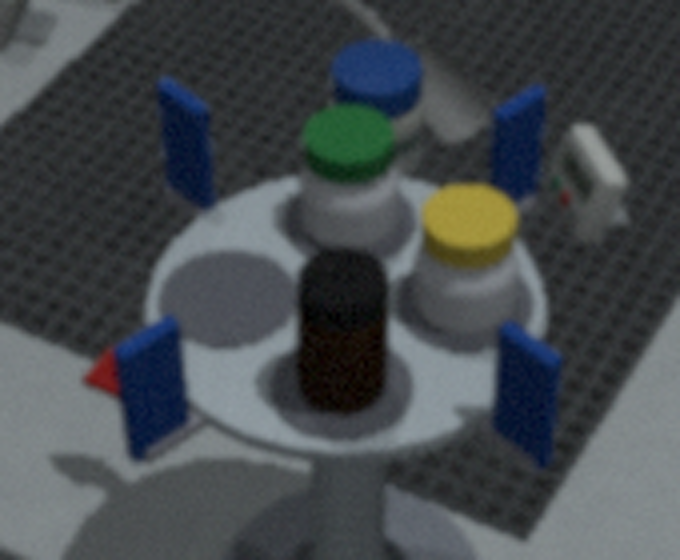

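View pics/scene_crop.png

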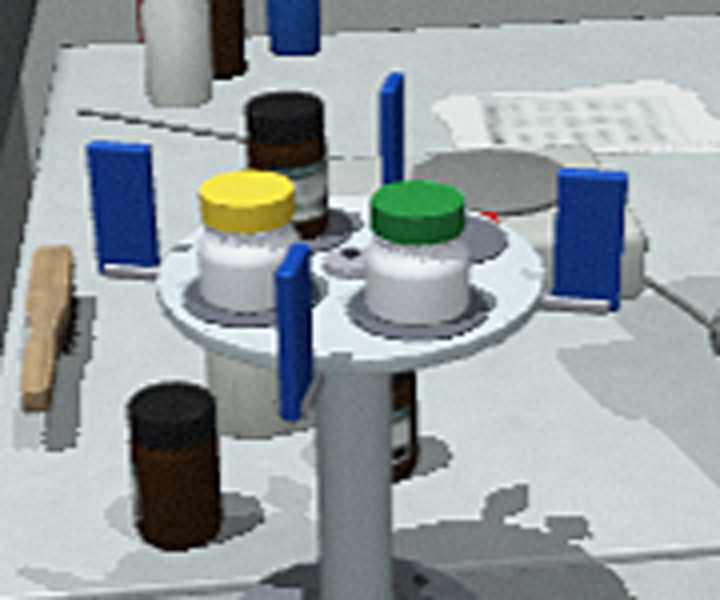

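```bash
cat >> h.py <<'E'
def tri(c1,p1,c2,p2):
    o1,d1=ray(c1,*p1);o2,d2=ray(c2,*p2);d1/=np.linalg.norm(d1);d2/=np.linalg.norm(d2)
    t=np.linalg.lstsq(np.c_[d1,-d2],o2-o1,rcond=None)[0];a=o1+t[0]*d1;b=o2+t[1]*d2
    return (a+b)/2,np.linalg.norm(a-b)
E
python3 - <<'E'
from h import *
A=dict(np.load("side0.npz"));B=dict(np.load("scene0.npz"))
def cr(p,x0,y0): return (p[0]/4+x0-.4,p[1]/4+y0-.4)
s=lambda x,y:cr((x,y),180,110); t=lambda x,y:cr((x,y),200,120)
# lid mask centroids
Y,e=tri(A,(297.4,165.4),B,(261.4,169.9));print("Y",Y.round(4),e)
G,e=tri(A,(266.8,145.2),B,(304,172.7));print("G",G.round(4),e)
for nm,p,q in (("browncap",s(343,290),t(286,119)),):
    P,e=tri(A,p,B,q);print(nm,P.round(4),e)
print("browntop on z.338 side",onz(A,*s(343,270),.338).round(4))
print("hub",onz(B,*t(345,262),.263).round(4))
for nm,p in(("L",s(146,300)),("R",s(546,300)),("empty",s(227,299))): print(nm,onz(A,*p,.261).round(4))
print("tip side",onz(A,*s(84,380),.246).round(4),"scene red",onz(B,*t(490,217),.246).round(4))
# disc rim: bright, low sat pixels in the side view
f=A["frame"]
m=((f[...,2]>120)&(f.max(2).astype(int)-f.min(2)<40)).astype(np.uint8)
cv2.imwrite("pics/m.png",cv2.resize(m[110:250,180:350]*255,None,fx=4,fy=4))
print(f[150:152,240:242], f[235,190])
E
```

```text
Y [0.6369 0.0644 0.3157] 0.0011448753362524942
G [0.5767 0.1286 0.3153] 9.821702403371101e-05
browncap [0.572  0.0044 0.3283] 0.0012848831244777121
browntop on z.338 side [0.5726 0.0073 0.338 ]
hub [0.5739 0.0615 0.263 ]
L [0.4693 0.0682 0.261 ]
R [0.6789 0.0643 0.261 ]
empty [0.5116 0.0682 0.261 ]
tip side [0.4387 0.0254 0.246 ] scene red [0.4456 0.0332 0.246 ]
[[[41 44 44]
  [42 46 47]]

 [[39 42 43]
  [42 44 45]]] [123 130 132]
```

```bash
cat >> h.py <<'E'
from scipy.spatial.transform import Rotation as R
from scipy.optimize import least_squares
RZ=lambda a:R.from_euler('z',a).as_matrix()
RY=lambda a:R.from_euler('y',a).as_matrix()
def fk(q,p):
    a,h,L1,e,L2,d,lat,s5,s3=p[:9]
    pts=[]
    T=RZ(q[0]);x=np.zeros(3)
    pts.append(np.array([0,0,h])); x=T@[a,0,0]+[0,0,h];pts.append(x)
    T=T@RY(q[1]);x=x+T@[0,0,L1];pts.append(x)          # elbow
    T=T@RY(q[2]);x=x+T@[e,lat,0];pts.append(x)
    x=x+T@[0,0,L2];pts.append(x)         # wrist
    T=T@RZ(s3*q[3])@RY(q[4]);x=x+T@[0,0,d];pts.append(x)
    T=T@RZ(s5*q[5]);return pts,T
E
python3 - <<'E'
from h import *
from workcell import kinematics,get_obs
o=get_obs();rng=np.random.default_rng(0)
Q=[o["joint_pos"]];P=[o["position"]];O=[o["orientation"]]
R0=R.from_quat(o["orientation"])
for i in range(400):
    p=o["position"]+rng.uniform(-.2,.25,3)
    r=R.from_rotvec(rng.uniform(-.9,.9,3))*R0
    q=kinematics.solve_ik(p,r.as_quat())
    if q is not None: Q.append(q);P.append(p);O.append(r.as_quat())
print(len(Q));Q=np.array(Q);P=np.array(P);O=np.array(O)
np.savez("ik.npz",Q=Q,P=P,O=O)
best=None
for s3 in(1,-1):
    f=lambda v:np.concatenate([fk(q,np.r_[v,1,s3])[0][-1]-p for q,p in zip(Q[:80],P[:80])])
    r=least_squares(f,[.0,.4,.4,0,.4,.3,0]);print(s3,r.x.round(4),np.abs(r.fun).max())
    if best is None or r.cost<best[0]:best=(r.cost,r.x,s3)
v,s3=best[1:]
for s5 in(1,-1):
    M=[fk(q,np.r_[v,s5,s3])[1].T@R.from_quat(o_).as_matrix() for q,o_ in zip(Q[:5],O[:5])]
    print(s5,[m.round(2).tolist() for m in M[:3]])
E
```

```text
382
1 [0.     0.294  0.5681 0.0585 0.4943 0.3257 0.0015] 4.3501735547124554e-10
-1 [ 0.2176  0.0082  0.2425 -0.108   0.331  -0.1165  0.0177] 0.27305871417691086
1 [[[-0.0, -0.0, -1.0], [-1.0, 0.0, 0.0], [0.0, 1.0, -0.0]], [[-0.0, -0.0, -1.0], [-1.0, -0.0, 0.0], [-0.0, 1.0, -0.0]], [[-0.0, 0.0, -1.0], [-1.0, -0.0, 0.0], [0.0, 1.0, 0.0]]]
-1 [[[-0.0, -0.0, -1.0], [-1.0, 0.0, 0.0], [0.0, 1.0, -0.0]], [[-0.99, -0.0, 0.12], [0.12, 0.0, 0.99], [-0.0, 1.0, -0.0]], [[-0.62, 0.0, -0.79], [-0.79, -0.0, 0.62], [0.0, 1.0, 0.0]]]
```

```bash
cat >> h.py <<'E'
PP=np.array([0,.29399,.5681,.0585,.4943,.3257,.0015,1,1])
_v=np.load("ik.npz") if __import__("os").path.exists("ik.npz") else None
def _fit():
    global PP
    f=lambda v:np.concatenate([fk(q,np.r_[v,1,1])[0][-1]-p for q,p in zip(_v["Q"][:40],_v["P"][:40])])
    PP=np.r_[least_squares(f,PP[:7]).x,1,1]
_fit()
LO=np.array([-2.63,-.92,.06,-1.3,0,-3.02]);HI=np.array([2.63,2.1,2.66,4.44,2.69,3.02])
BOX=[((.16,.06,.34),(.40,.29,.58)),((.18,-.05,.43),(.28,.06,.60)),((.18,-.3,.43),(.28,-.05,1.2))]
FR=(np.array([[0,0,-1.],[-1,0,0],[0,1,0]]))  # T_tool = T_fk @ FR
def segd(a,b):
    t=np.linspace(0,1,25)[:,None];p=a+(b-a)*t
    return min(np.linalg.norm(np.maximum(np.maximum(np.array(l)-p,p-np.array(h)),0),axis=1).min() for l,h in BOX)
def clear(q):
    pts,_=fk(q,PP);s,el,e2,w,t=pts[1],pts[2],pts[3],pts[4],pts[5]
    return min(segd(s,el)-.085,segd(e2-(w-e2)/np.linalg.norm(w-e2)*.08,w)-.07,segd(w,t)-.055)
def ik(p,Rm):
    """all solutions for TCP p, tool rotation Rm"""
    a,h,L1,e,L2,d,lat=PP[:7];T=Rm@FR.T;w=p-T[:,2]*d;sol=[]
    r=np.hypot(w[0],w[1]);
    if r<abs(lat): return sol
    X=np.sqrt(r*r-lat*lat);
    for sg in(1,):
        q0=np.arctan2(w[1],w[0])-np.arctan2(lat,X)
        z=w[2]-h;B=np.hypot(e,L2);be=np.arctan2(e,L2);D=np.hypot(X,z)
        c=(D*D-L1*L1-B*B)/(2*L1*B)
        if abs(c)>1: continue
        k=np.arccos(c)      # angle between L1 and B dir
        q2=k-be
        q1=np.arctan2(X,z)-np.arctan2(B*np.sin(k),L1+B*np.cos(k))
        W=(RZ(q0)@RY(q1+q2)).T@T
        q4=np.arccos(np.clip(W[2,2],-1,1));q3=np.arctan2(W[1,2],W[0,2]);q5=np.arctan2(W[2,1],-W[2,0])
        for k3 in(-1,0,1):
            for k5 in(-1,0,1):
                q=np.array([q0,q1,q2,q3+2*np.pi*k3,q4,q5+2*np.pi*k5])
                if (q>LO+.02).all() and (q<HI-.02).all(): sol.append(q)
    return sol
C=np.array([.5742,.0664])
E
python3 - <<'E'
from h import *
v=np.load("ik.npz")
bad=0
for q,p,o in zip(v["Q"],v["P"],v["O"]):
    s=ik(p,R.from_quat(o).as_matrix())
    if not s or min(np.abs(x-q).max() for x in s)>1e-3: bad+=1
print("ik mismatch",bad,len(v["Q"]), "clear start",clear(v["Q"][0]))
# fingertip directions
def best(pt,n=1):
    out=[]
    for tilt in np.radians(range(0,95,10)):
        for az in np.radians(range(0,360,15)):
            y=np.array([np.sin(tilt)*np.cos(az),np.sin(tilt)*np.sin(az),-np.cos(tilt)])
            x0=np.cross(y,[0,0,1]) if tilt>0 else np.array([1.,0,0])
            x0/=np.linalg.norm(x0);z0=np.cross(x0,y)
            # body must stay outside vessels: check tool axis points vs cyl r<.10,z<.345
            t=np.linspace(0.06,.3,12)[:,None];b=pt-y*t
            rr=np.hypot(b[:,0]-C[0],b[:,1]-C[1])
            if ((rr<.10+.055)&(b[:,2]<.345+.055*np.sin(tilt))).any() or (b[:,2]<.1).any(): continue
            for roll in(0,np.pi/2,np.pi,-np.pi/2):
                Rm=np.c_[x0,y,z0]@R.from_euler('y',roll).as_matrix()
                S=ik(pt-y*.017,Rm)
                if S:
                    q=max(S,key=clear)
                    out.append((clear(q),np.degrees(tilt),np.degrees(az),q));break
            if tilt==0:break
    out.sort(key=lambda a:-a[0]);return out[:n]
for ang in range(-180,180,20):
    pt=np.r_[C+.13*np.array([np.cos(np.radians(ang)),np.sin(np.radians(ang))]),.285]
    for b in best(pt,3): print(ang,pt.round(2),round(b[0],3),round(b[1]),round(b[2]),b[3].round(2))
E
```

```text
ik mismatch 0 382 clear start 0.037335871219899425
-180 [0.44 0.07 0.28] -0.011 0 0 [ 0.15  0.02  1.93  0.    1.2  -1.43]
-180 [0.44 0.07 0.28] -0.044 70 30 [-0.53  0.    2.63  1.86  1.02 -2.62]
-180 [0.44 0.07 0.28] -0.055 60 15 [-0.08 -0.29  2.62  2.18  0.36 -2.38]
-160 [0.45 0.02 0.28] -0.01 0 0 [ 0.05  0.02  1.92  0.    1.2  -1.53]
-160 [0.45 0.02 0.28] -0.034 80 30 [-0.75  0.29  2.62  1.82  1.33 -2.91]
-160 [0.45 0.02 0.28] -0.053 70 30 [-0.68  0.05  2.57  1.71  1.09 -2.6 ]
-140 [ 0.47 -0.02  0.28] -0.029 0 0 [-0.04  0.06  1.88  0.    1.2  -1.61]
-140 [ 0.47 -0.02  0.28] -0.043 70 15 [-0.56  0.    2.63  2.09  0.91 -2.67]
-140 [ 0.47 -0.02  0.28] -0.053 80 30 [-0.8   0.31  2.54  1.76  1.33 -2.85]
-120 [ 0.51 -0.05  0.28] -0.044 0 0 [-0.09  0.12  1.81  0.    1.21 -1.66]
-120 [ 0.51 -0.05  0.28] -0.054 80 15 [-0.64  0.29  2.6   2.19  1.25 -2.94]
-120 [ 0.51 -0.05  0.28] -0.062 70 0 [-0.25  0.    2.63  2.79  0.73 -2.96]
-100 [ 0.55 -0.06  0.28] -0.051 0 0 [-0.11  0.2   1.72  0.    1.22 -1.68]
-100 [ 0.55 -0.06  0.28] -0.07 30 45 [-0.4   0.1   1.95  0.6   0.98 -1.5 ]
-100 [ 0.55 -0.0
[... 2158 characters left out ...]
28] -0.024 40 285 [ 0.69  0.4   1.62 -0.63  1.47  2.18]
120 [0.51 0.18 0.28] 0.014 0 0 [ 0.34  0.17  1.75  0.    1.22 -1.24]
120 [0.51 0.18 0.28] -0.018 30 270 [ 0.6   0.34  1.64 -0.43  1.49  2.28]
120 [0.51 0.18 0.28] -0.027 40 270 [ 0.66  0.41  1.61 -0.53  1.59  2.35]
140 [0.47 0.15 0.28] 0.002 0 0 [ 0.3   0.1   1.84  0.    1.2  -1.27]
140 [0.47 0.15 0.28] -0.041 50 270 [ 0.71  0.43  1.69 -0.62  1.67  2.43]
140 [0.47 0.15 0.28] -0.042 40 270 [ 0.66  0.34  1.71 -0.53  1.56  2.37]
160 [0.45 0.11 0.28] -0.006 0 0 [ 0.24  0.05  1.9   0.    1.2  -1.33]
160 [0.45 0.11 0.28] -0.055 60 15 [ 0.19 -0.26  2.6   2.91  0.26 -2.95]
160 [0.45 0.11 0.28] -0.061 80 285 [ 0.87  0.58  1.9  -0.97  1.78  2.6 ]
```

Run:
```python
from h import *
v=np.load("ik.npz");q=v["Q"][0];pts,T=fk(q,PP);Tt=T@FR
c=dict(np.load("wrist0.npz"));V=c["view"];print("tool axes",Tt.round(2).tolist())
print("cam in tool",(Tt.T@((-V[:3,:3].T@V[:3,3])-pts[-1])).round(3))
# vertical tool; tool x axis dir at world yaw psi
def rot(psi): x=np.array([np.cos(psi),np.sin(psi),0]);y=np.array([0,0,-1.]);return np.c_[x,y,np.cross(x,y)]
for ang in(150,142,120,100,80,71,66):
    a=np.radians(ang);pt=np.r_[C+.13*np.array([np.cos(a),np.sin(a)]),.295+.017]
    for off in (0,90,180,270):
        S=ik(pt,rot(a+np.radians(off)))
        for q in S:
            pts,_=fk(q,PP);s,el,e2,w,t=pts[1:]
            cw=pts[-1]+rot(a+np.radians(off))@(Tt.T@((-V[:3,:3].T@V[:3,3])-fk(v["Q"][0],PP)[0][-1]))
            print(ang,off,q.round(2),"axis dist up/fore/tool",round(segd(s,el),3),round(segd(e2,w),3),round(segd(w,t),3),"cam",cw.round(2),round(segd(cw,cw),3),"el",el.round(2))
```

```text
tool axes [[0.94, -0.0, 0.35], [-0.35, -0.0, 0.94], [0.0, -1.0, -0.0]]
cam in tool [-0.079 -0.126  0.   ]
150 0 [0.27 0.06 1.86 0.   1.22 2.37] axis dist up/fore/tool 0.153 0.076 0.062 cam [0.53 0.09 0.44] 0.13 el [0.03 0.01 0.86]
150 90 [0.27 0.06 1.86 0.   1.22 0.8 ] axis dist up/fore/tool 0.153 0.076 0.062 cam [0.5  0.2  0.44] 0.101 el [0.03 0.01 0.86]
150 180 [ 0.27  0.06  1.86  0.    1.22 -0.77] axis dist up/fore/tool 0.153 0.076 0.062 cam [0.39 0.17 0.44] 0.0 el [0.03 0.01 0.86]
150 270 [ 0.27  0.06  1.86  0.    1.22 -2.34] axis dist up/fore/tool 0.153 0.076 0.062 cam [0.42 0.06 0.44] 0.022 el [0.03 0.01 0.86]
142 0 [0.3  0.09 1.83 0.   1.23 2.53] axis dist up/fore/tool 0.146 0.08 0.072 cam [0.53 0.1  0.44] 0.134 el [0.05 0.01 0.86]
142 90 [0.3  0.09 1.83 0.   1.23 0.96] axis dist up/fore/tool 0.146 0.08 0.072 cam [0.52 0.21 0.44] 0.12 el [0.05 0.01 0.86]
142 180 [ 0.3   0.09  1.83  0.    1.23 -0.61] axis dist up/fore/tool 0.146 0.08 0.072 cam [0.41 0.2  0.44] 0.01 el [0.05 0.01 0.86]
142 270 [ 0.3   0.09  1.83  0.    1.23 -2.18] axis dist up/fore/tool 0.146 0.08 0.072 cam [0.4
[... 1921 characters left out ...]
217 cam [0.64 0.26 0.44] 0.242 el [0.18 0.05 0.83]
71 270 [ 0.3   0.33  1.52  0.    1.29 -0.94] axis dist up/fore/tool 0.068 0.103 0.217 cam [0.54 0.22 0.44] 0.142 el [0.18 0.05 0.83]
66 0 [ 0.28  0.35  1.5   0.    1.3  -2.44] axis dist up/fore/tool 0.064 0.102 0.227 cam [0.59 0.11 0.44] 0.195 el [0.19 0.05 0.83]
66 90 [0.28 0.35 1.5  0.   1.3  2.27] axis dist up/fore/tool 0.064 0.102 0.227 cam [0.7  0.15 0.44] 0.299 el [0.19 0.05 0.83]
66 180 [0.28 0.35 1.5  0.   1.3  0.7 ] axis dist up/fore/tool 0.064 0.102 0.227 cam [0.66 0.26 0.44] 0.259 el [0.19 0.05 0.83]
66 270 [ 0.28  0.35  1.5   0.    1.3  -0.87] axis dist up/fore/tool 0.064 0.102 0.227 cam [0.55 0.22 0.44] 0.155 el [0.19 0.05 0.83]
```

```bash
cat >> h.py <<'E'
def fpose(ang,r,ztip,tilt,yawoff=90):
    """finger pose: tip at polar (ang deg, r) about C; tilt deg>0: fingers point outward from base"""
    a=np.radians(ang);tip=np.r_[C+r*np.array([np.cos(a),np.sin(a)]),ztip]
    psi=a+np.radians(yawoff);x=np.array([np.cos(psi),np.sin(psi),0]);y=np.array([0,0,-1.])
    M=np.c_[x,y,np.cross(x,y)]
    u=tip[:2]/np.linalg.norm(tip[:2]);ax=np.array([u[1],-u[0],0])  # rotates -z towards...
    Rt=R.from_rotvec(-ax*np.radians(tilt)).as_matrix()
    if (Rt@y)[:2]@u*tilt<0: Rt=Rt.T
    M=Rt@M
    return tip-M[:,1]*.017,M
def dists(q):
    pts,_=fk(q,PP);s,el,e2,w,t=pts[1:];return segd(s,el),segd(e2,w),segd(w,t)
E
python3 - <<'E'
from h import *
for ang in(150,145,140,130,120,110,100,90,80,75,70,65):
    res=[]
    for tl in range(-20,21,2):
        S=ik(*fpose(ang,.13,.297,tl))
        for q in S:
            d=dists(q);res.append((min(d[0]-.08,d[1]-.07,d[2]-.055),tl,np.round(d,3),q.round(2)))
    b=max(res,key=lambda t:t[0]);print(ang,round(b[0],3),*b[1:])
E
```

```text
150 0.016 -18 [0.096 0.097 0.072] [ 0.27  0.25  1.67 -0.    1.54  0.8 ]
145 0.021 -14 [0.105 0.097 0.076] [ 0.29  0.22  1.69 -0.    1.48  0.9 ]
140 0.027 -12 [0.107 0.098 0.082] [ 0.3   0.21  1.69 -0.    1.45  1.  ]
130 0.029 -8 [0.109 0.099 0.096] [ 0.32  0.21  1.69 -0.    1.38  1.2 ]
120 0.03 -4 [0.111 0.1   0.112] [ 0.34  0.2   1.69 -0.    1.32  1.38]
110 0.03 0 [0.112 0.1   0.13 ] [0.34 0.2  1.69 0.   1.25 1.56]
100 0.029 4 [0.112 0.099 0.133] [0.34 0.2  1.7  0.   1.18 1.73]
90 0.027 8 [0.112 0.097 0.135] [0.33 0.2  1.7  0.   1.1  1.9 ]
80 0.027 10 [0.107 0.099 0.147] [0.31 0.21 1.69 0.   1.07 2.06]
75 0.027 12 [0.108 0.097 0.148] [0.3  0.21 1.7  0.   1.03 2.14]
70 0.025 14 [0.108 0.095 0.147] [0.29 0.21 1.7  0.   0.99 2.21]
65 0.024 14 [0.104 0.098 0.157] [0.28 0.22 1.68 0.   0.99 2.29]
```

Run:
```python
from h import *
q0=np.load("ik.npz")["Q"][0]
def near(p,M,q): return min(ik(p,M),key=lambda s:np.abs(s-q).sum())
pre=near(*fpose(147,.13,.40,-13),[.3,.2,1.7,0,1.4,.9])
q1=pre.copy();q1[0]=q0[0]
print(pre.round(3),dists(pre))
for a,b in((q0,q1),(q1,pre)):
    D=[(clear(a+(b-a)*t),fk(a+(b-a)*t,PP)[0][-1][2]) for t in np.linspace(0,1,21)]
    print(min(D),[round(d[0],3) for d in D])
for z in(.38,.35,.32,.297): q=near(*fpose(147,.13,z,-13),pre);print(z,q.round(2),np.round(dists(q),3))
prev=None
for ang in range(147,62,-7):
    p,M=fpose(ang,.13,.297,(110-ang)*.35);q=near(p,M,pre if prev is None else prev);prev=q;print(ang,q.round(2),np.round(dists(q),3))
```

```text
[ 2.840e-01  1.410e-01  1.561e+00 -1.000e-03  1.667e+00  8.600e-01] (np.float64(0.12630347139458578), np.float64(0.10008531385445697), np.float64(0.0688407726653667))
(np.float64(0.037335871219899425), np.float64(0.24770594881609354)) [np.float64(0.037), np.float64(0.039), np.float64(0.04), np.float64(0.041), np.float64(0.042), np.float64(0.043), np.float64(0.044), np.float64(0.046), np.float64(0.047), np.float64(0.048), np.float64(0.049), np.float64(0.05), np.float64(0.052), np.float64(0.053), np.float64(0.054), np.float64(0.055), np.float64(0.057), np.float64(0.058), np.float64(0.059), np.float64(0.061), np.float64(0.062)]
(np.float64(-0.05484660416326532), np.float64(0.41656429110134885)) [np.float64(0.062), np.float64(0.061), np.float64(0.059), np.float64(0.057), np.float64(0.056), np.float64(0.054), np.float64(0.049), np.float64(0.035), np.float64(0.02), np.float64(0.005), np.float64(-0.011), np.float64(-0.028), np.float64(-0.046), np.float64(-0.055), np.float64(-0.042), np.float64(-0.031), np.float64(-0.02), np.float64(-0.01), np.float64(-0.001), np.float64(0.007), np.float64(0
[... 317 characters left out ...]
073]
140 [ 0.3   0.2   1.71 -0.    1.42  1.  ] [0.111 0.097 0.081]
133 [ 0.32  0.2   1.7  -0.    1.38  1.14] [0.112 0.097 0.091]
126 [ 0.33  0.2   1.7  -0.    1.34  1.27] [0.112 0.098 0.101]
119 [ 0.34  0.2   1.7  -0.    1.3   1.4 ] [0.112 0.099 0.113]
112 [ 0.34  0.2   1.69 -0.    1.26  1.53] [0.112 0.099 0.126]
105 [0.34 0.2  1.69 0.   1.22 1.65] [0.111 0.1   0.132]
98 [0.33 0.2  1.69 0.   1.18 1.77] [0.11  0.1   0.136]
91 [0.33 0.2  1.69 0.   1.13 1.88] [0.11  0.099 0.14 ]
84 [0.32 0.21 1.69 0.   1.08 1.99] [0.109 0.099 0.143]
77 [0.31 0.21 1.7  0.   1.04 2.1 ] [0.109 0.097 0.146]
70 [0.29 0.21 1.7  0.   0.99 2.21] [0.108 0.095 0.147]
63 [0.28 0.21 1.71 0.   0.93 2.32] [0.106 0.092 0.147]
```

```bash
cat > plan.py <<'E'
from h import *
q0=np.load("ik.npz")["Q"][0]
def near(p,M,q): return min(ik(p,M),key=lambda s:np.abs(s-q).sum())
via=near(*fpose(85,.17,.41,-10),[.35,.3,1.5,0,1.5,1.8])
pre=near(*fpose(147,.13,.39,-13),[.3,.2,1.7,0,1.4,.9])
q1=via.copy();q1[0]=q0[0]
E
python3 - <<'E'
from plan import *
print(q1.round(2),via.round(2),pre.round(2))
for a,b in((q0,q1),(q1,via),(via,pre)):
    D=[(clear(a+(b-a)*t),fk(a+(b-a)*t,PP)[0][-1]) for t in np.linspace(0,1,21)]
    print([round(d[0],3) for d in D],min(d[1][2] for d in D),D[0][1].round(2),D[-1][1].round(2))
E
```

```text
[ 1.21  0.36  1.25 -0.    1.71  2.04] [ 0.38  0.36  1.25 -0.    1.71  2.04] [ 0.28  0.15  1.58 -0.    1.65  0.86]
[np.float64(0.037), np.float64(0.037), np.float64(0.037), np.float64(0.037), np.float64(0.037), np.float64(0.037), np.float64(0.037), np.float64(0.037), np.float64(0.037), np.float64(0.037), np.float64(0.037), np.float64(0.037), np.float64(0.037), np.float64(0.036), np.float64(0.036), np.float64(0.036), np.float64(0.036), np.float64(0.036), np.float64(0.036), np.float64(0.036), np.float64(0.036)] 0.24770594881609354 [0.22 0.59 0.25] [0.22 0.6  0.43]
[np.float64(0.036), np.float64(0.031), np.float64(0.027), np.float64(0.023), np.float64(0.019), np.float64(0.015), np.float64(0.011), np.float64(0.007), np.float64(0.003), np.float64(-0.001), np.float64(-0.004), np.float64(-0.007), np.float64(-0.01), np.float64(-0.013), np.float64(-0.016), np.float64(-0.019), np.float64(-0.021), np.float64(-0.024), np.float64(-0.025), np.float64(-0.026), np.float64(-0.027)] 0.42674173180120734 [0.22 0.6  0.43] [0.59 0.24 0.43]
[np.float64(-0.027), np.float64(-0.023), np.float64(-0.02), np.float64(-0.016), np.float64(-0.013), np.float64(-0.009), np.float64(-0.005), np.float64(-0.002), np.float64(0.002), np.float64(0.005), np.float64(0.009), np.float64(0.013), np.float64(0.016), np.float64(0.019), np.float64(0.023), np.float64(0.026), np.float64(0.028), np.float64(0.031), np.float64(0.027), np.float64(0.021), np.float64(0.014)] 0.406564291101349 [0.59 0.24 0.43] [0.47 0.14 0.41]
```

Upper arm leans too far there; use an outward tilt at the via instead.

```bash
sed -i 's/fpose(85,.17,.41,-10)/fpose(85,.15,.39,8)/' plan.py
python3 - <<'E'
from plan import *
print(q1.round(2),via.round(2),pre.round(2))
for a,b in((q0,q1),(q1,via),(via,pre)):
    D=[(clear(a+(b-a)*t),fk(a+(b-a)*t,PP)[0][-1]) for t in np.linspace(0,1,21)]
    print([float(round(d[0],3)) for d in D],min(d[1][2] for d in D),D[0][1].round(2),D[-1][1].round(2))
E
```

```text
[1.21 0.17 1.54 0.   1.3  2.01] [0.35 0.17 1.54 0.   1.3  2.01] [ 0.28  0.15  1.58 -0.    1.65  0.86]
[0.037, 0.039, 0.04, 0.041, 0.042, 0.043, 0.044, 0.045, 0.046, 0.047, 0.048, 0.049, 0.05, 0.051, 0.052, 0.053, 0.054, 0.055, 0.056, 0.057, 0.058] 0.24770594881609354 [0.22 0.59 0.25] [0.22 0.58 0.41]
[0.058, 0.056, 0.054, 0.052, 0.051, 0.049, 0.047, 0.046, 0.044, 0.043, 0.041, 0.04, 0.039, 0.038, 0.037, 0.037, 0.036, 0.036, 0.035, 0.035, 0.035] 0.4068345571686065 [0.22 0.58 0.41] [0.59 0.22 0.41]
[0.035, 0.035, 0.036, 0.036, 0.037, 0.037, 0.037, 0.037, 0.037, 0.036, 0.036, 0.035, 0.035, 0.034, 0.033, 0.033, 0.032, 0.032, 0.026, 0.02, 0.014] 0.4012895045557259 [0.59 0.22 0.41] [0.47 0.14 0.41]
```

Candidates for the brown jar are one on the turntable (scene 271,160; side 265,193) and several that aren't. Those are bench jars at scene (244,237) and (300,222), which are side (204,307) and (277,314), and a tall bottle at scene (250,115). I choose the one on the turntable. The close crop shows it standing on a pad with a black cap, and its triangulated position is 62 mm from the axis.

The axis is at about (0.574, 0.066). The arrow points at −163° and the jar sits at −92°, so I need about 71° clockwise, pushing the arm at 133°.

Run:
```python
from plan import *
from workcell import bot,hand,get_obs,vision
hand.move_gripper(0.0)
for q in(q1,via,pre):
    bot.goto_joints(q);o=get_obs();print(o["time_s"],o["position"].round(3),o["wrist_force"].round(1),o["joint_efforts"].round(1))
for n in("side","scene"):
    c=vision.read_camera(n);cv2.imwrite(f"pics/{n}1.png",c["frame"][:,:,::-1]);np.savez(n+"1.npz",**c)
```

```text
2.6667 [0.217 0.584 0.406] [ 0.1 -0.4  0.2] [  0.  -52.6 -39.5   0.   -0.8   0. ]
4.55 [0.585 0.216 0.407] [ 0.2  0.8 -0.3] [ -0.6 -52.2 -39.3  -0.   -0.8  -0. ]
5.6167 [0.469 0.139 0.407] [-0.2  0.7 -0.7] [ -0.1 -48.1 -36.9  -0.    1.4  -0.1]
```

View pics/side1.png

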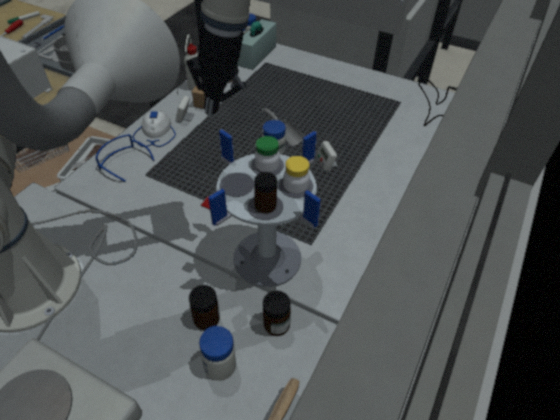

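View pics/scene1.png

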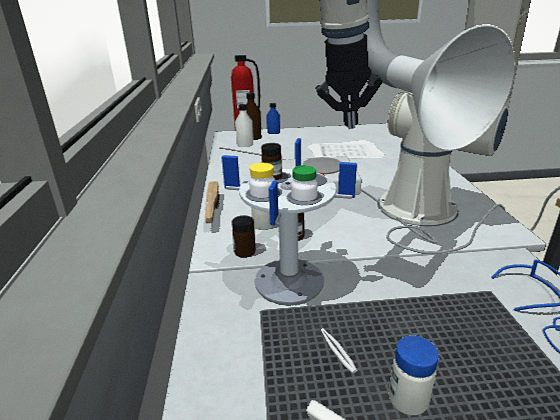

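```bash
cat > push.py <<'E'
from plan import *
from workcell import bot,hand,get_obs,vision
def go(ang,r=.13,z=.297,tilt=None,v=.04):
    p,M=fpose(ang,r,z,(110-ang)*.35 if tilt is None else tilt)
    bot.servo_line(p,R.from_matrix(M).as_quat(),velocity=v)
    o=get_obs();print(ang,round(o["time_s"],2),o["wrist_force"].round(1),o["position"].round(3))
    return o
def snap(k,ns=("side","scene")):
    for n in ns:
        c=vision.read_camera(n);cv2.imwrite(f"pics/{n}{k}.png",c["frame"][:,:,::-1]);np.savez(f"{n}{k}.npz",**c)
E
python3 - <<'E'
from push import *
A=dict(np.load("side1.npz"));B=dict(np.load("scene1.npz"))
tip=np.r_[fpose(147,.13,.39,-13)[0]];print(proj(A,tip),proj(B,tip))
go(147,v=.08)
for a in(143,139,135):
    o=go(a,v=.03)
    if np.linalg.norm(o["wrist_force"])>15: print("high");break
snap(2)
E
```

```text
[211.37176225 106.30926109] [349.40952464 119.08052372]
147 7.03 [ 0.2 -0.1  0.1] [0.469 0.138 0.314]
143 7.47 [ 0.7 -0.  -0.2] [0.474 0.146 0.314]
139 7.91 [-0.2 -0.5 -0.3] [0.479 0.152 0.314]
135 8.35 [-0.7 -0.8 -0.1] [0.485 0.159 0.314]
```

View pics/scene2.png

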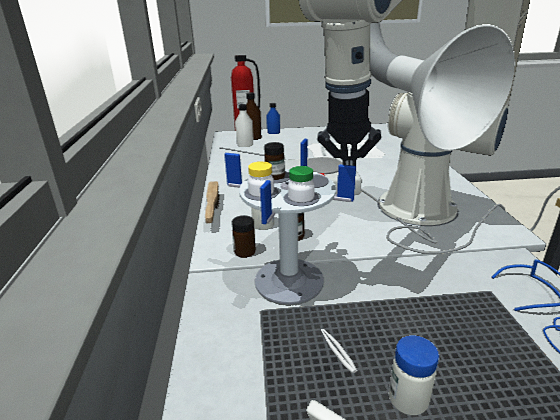

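View pics/side2.png

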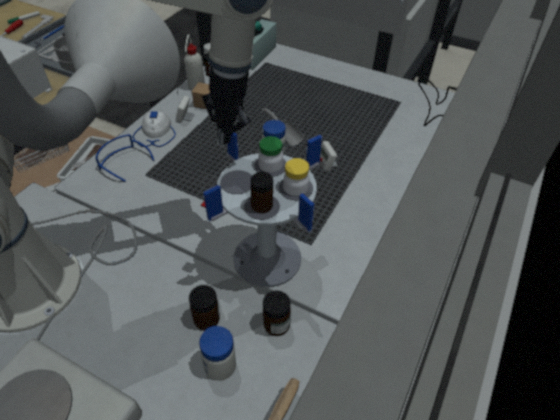

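Contact has been made and the turntable is turning: the green lid moved from side (267,145) to about (271,146). The push continues.

```bash
python3 - <<'E'
from push import *
for a in range(129,80,-6):
    o=go(a,v=.04)
    if np.linalg.norm(o["wrist_force"])>15: print("high");break
bot.dwell(.2);snap(3)
A=dict(np.load("side3.npz"));B=dict(np.load("scene3.npz"))
for nm,lo,hi in(("yellow",(22,150,80),(32,255,255)),("green",(50,120,30),(75,255,255))):
    a=max(blobs(A["frame"],lo,hi,(180,110,350,250)),key=lambda t:t[0]);b=max(blobs(B["frame"],lo,hi,(200,120,380,270)),key=lambda t:t[0])
    P,e=tri(A,a[1],B,b[1]);d=P[:2]-C;print(nm,a[1],b[1],P.round(4),e.round(4),np.hypot(*d),np.degrees(np.arctan2(d[1],d[0])))
E
python3 - <<'E'
import cv2
for n,(x0,y0,x1,y1) in(("side",(180,110,350,250)),("scene",(200,120,380,270))):
    f=cv2.imread(f"pics/{n}3.png");cv2.imwrite(f"pics/{n}3c.png",cv2.resize(f[y0:y1,x0:x1],None,fx=4,fy=4,interpolation=cv2.INTER_CUBIC))
E
```

```text
129 8.93 [ 0.2 -0.8  0.8] [0.494 0.168 0.314]
123 9.4 [ 0.2 -1.1 -0.6] [0.505 0.176 0.314]
117 9.88 [-0.   0.5 -0.5] [0.516 0.182 0.314]
111 10.35 [-0.6  0.9  0.2] [0.528 0.188 0.314]
105 10.82 [-0.4  0.3  0.1] [0.54  0.192 0.314]
99 11.3 [-0.6  0.6 -1. ] [0.553 0.194 0.314]
93 11.78 [-0.1 -0.  -0. ] [0.566 0.196 0.314]
87 12.25 [-0.1 -0.4 -0.6] [0.579 0.195 0.314]
81 12.72 [ 0.7  0.5 -0. ] [0.592 0.194 0.314]
yellow [282.04456825 183.48189415] [260.96538462 159.31923077] [0.6045 0.013  0.3154] 0.0006 0.06142720941705915 -60.44557717730513
green [292.02052786 155.04105572] [273.81987578 174.23602484] [0.6281 0.0968 0.3149] 0.0002 0.06186681530772684 29.47910616724999
```

View pics/side3c.png

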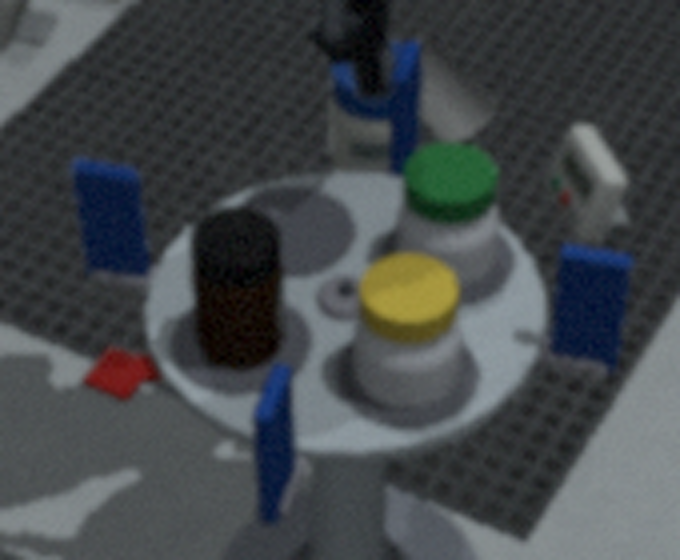

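View pics/scene3c.png

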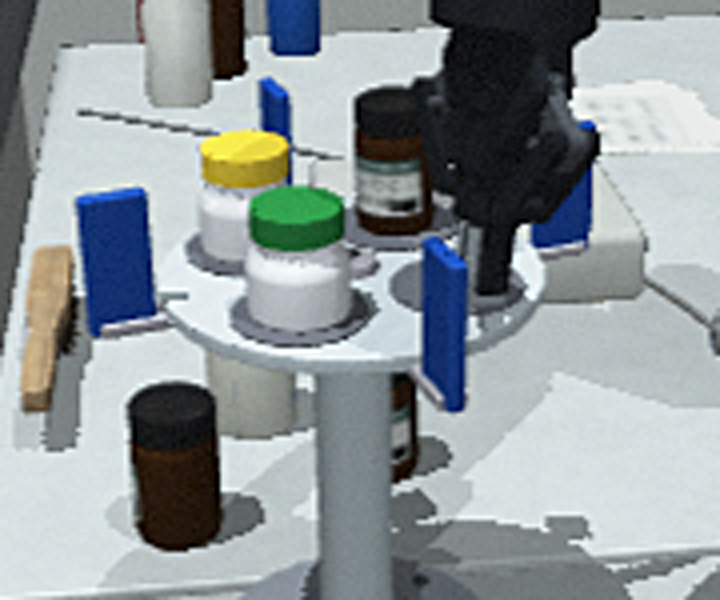

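Run:
```python
from h import *
A=dict(np.load("side3.npz"))
for p in((85,377),(118,349),(157,372),(122,398)):
    P=onz(A,p[0]/4+180-.4,p[1]/4+110-.4,.248);d=P[:2]-C;print(P.round(4),np.hypot(*d).round(4),np.degrees(np.arctan2(d[1],d[0])).round(1))
b=blobs(A["frame"],(0,150,60),(8,255,255),(190,180,230,220));print([(x[0],x[1]) for x in b]);P=onz(A,*b[0][1],.248);d=P[:2]-C;print(P,np.hypot(*d),np.degrees(np.arctan2(d[1],d[0])))
f=A["frame"][190:216,196:226,::-1];cv2.imwrite("pics/arr.png",cv2.resize(f,None,fx=20,fy=20,interpolation=cv2.INTER_NEAREST))
```

```text
[0.4394 0.0256 0.248 ] 0.1408 -163.2
[0.4549 0.0454 0.248 ] 0.1211 -170.0
[0.4762 0.0284 0.248 ] 0.1051 -158.8
[0.4594 0.0105 0.248 ] 0.1277 -154.0
[(np.int32(111), array([209.90990991, 203.07207207]))]
[0.45785887 0.02743989 0.248     ] 0.12269127685487823 -161.48542489755116
```

View pics/arr.png

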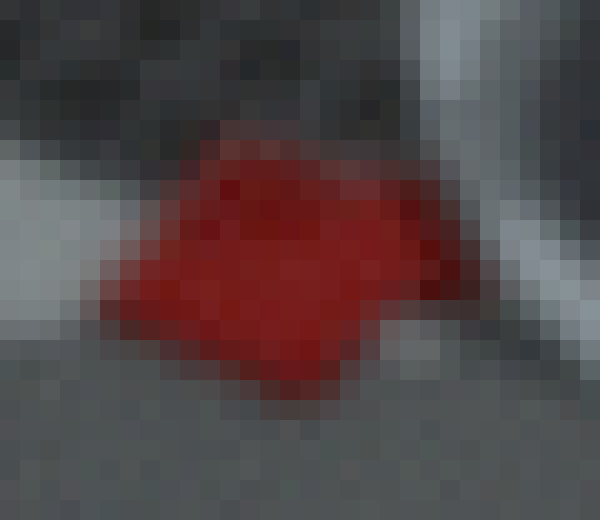

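```bash
cat > meas.py <<'E'
from h import *
def meas(k):
    A=dict(np.load(f"side{k}.npz"));B=dict(np.load(f"scene{k}.npz"))
    for nm,lo,hi,off in(("yellow",(22,150,80),(32,255,255),-90),("green",(50,120,30),(75,255,255),-180)):
        a=max(blobs(A["frame"],lo,hi,(180,110,350,250)),key=lambda t:t[0]);b=max(blobs(B["frame"],lo,hi,(200,120,380,270)),key=lambda t:t[0])
        P,e=tri(A,a[1],B,b[1]);d=P[:2]-C;print(nm,P.round(4),e.round(4),np.hypot(*d).round(4),"-> brown angle",(np.degrees(np.arctan2(d[1],d[0]))+off).round(2))
E
python3 - <<'E'
from push import *
from meas import meas
for a in(75,69): go(a,v=.03)
bot.dwell(.3);snap(4);meas(4)
E
```

```text
75 13.61 [0.  0.3 0.1] [0.604 0.191 0.314]
69 14.19 [-0.1  0.2 -0.1] [0.617 0.186 0.313]
yellow [0.5932 0.0076 0.3153] 0.0005 0.0618 -> brown angle -162.13
green [0.6332 0.085  0.3153] 0.0003 0.0619 -> brown angle -162.5
```

Run:
```python
from push import *
from meas import meas
go(74,v=.05);go(84,v=.08);go(85,r=.15,z=.39,tilt=8,v=.1)
q=get_obs()["joint_pos"].copy();print(q.round(2));q[0]=q1[0];bot.goto_joints(q)
bot.dwell(.5);snap(5);meas(5);o=get_obs();print(o["time_s"],o["position"],o["wrist_force"].round(1))
A=dict(np.load("side5.npz"));f=A["frame"];cv2.imwrite("pics/side5c.png",cv2.resize(f[110:250,180:350,::-1],None,fx=4,fy=4,interpolation=cv2.INTER_CUBIC))
# dark jar mask
g=f[150:215,200:300].max(2);
```

```text
74 14.96 [-0.1 -0.1 -0.4] [0.607 0.19  0.314]
84 15.38 [ 1.1 -0.3 -0.2] [0.586 0.195 0.314]
85 16.48 [0.4 1.  0.3] [0.585 0.215 0.406]
[0.35 0.17 1.54 0.   1.3  2.01]
yellow [0.5932 0.0078 0.3154] 0.0003 0.0616 -> brown angle -162.08
green [0.6333 0.085  0.3153] 0.0002 0.0619 -> brown angle -162.53
18.9667 [0.21692482 0.58398391 0.40601459] [-0.2  0.6  0.2]
```

View pics/side5c.png

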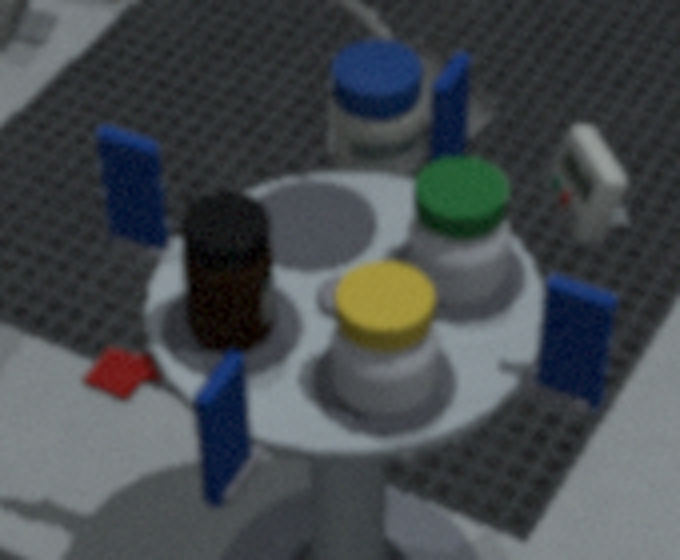

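View pics/scene5.png

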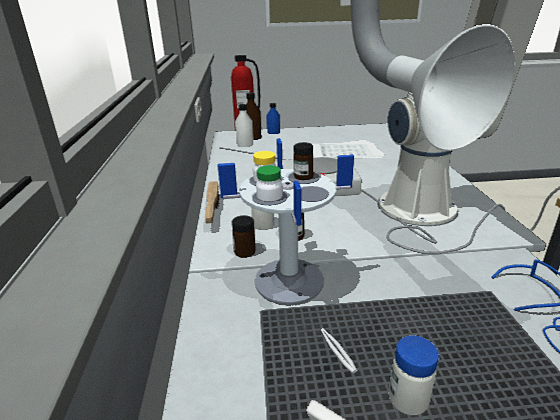

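Run:
```python
from h import *
A=dict(np.load("side5.npz"));B=dict(np.load("scene5.npz"))
P=onz(A,226.5/4+179.6,214/4+109.6,.338);d=P[:2]-C
a=np.radians(-162.7);T=C+.062*np.array([np.cos(a),np.sin(a)])
print(P,np.hypot(*d),np.degrees(np.arctan2(d[1],d[0])),"err",np.hypot(*(P[:2]-T)))
P2=onz(B,303.2,147,.338);print(P2)
print(proj(A,[*T,.338])*1,proj(B,[*T,.338]))
for k in (0,5):
    S=dict(np.load(f"scene{k}.npz"))["frame"];x=blobs(S,(105,150,60),(125,255,255),(380,320,460,400),60);print(k,[b[1].round(1) for b in x])
```

```text
[0.51642644 0.04794585 0.338     ] 0.060649321301659065 -162.2853685721206 err 0.0014217085673608669
[0.52349914 0.05818808 0.338     ]
[235.49319712 163.10315372] [303.36426963 144.96696562]
0 [array([416.4, 355.9])]
5 [array([416.4, 355.9])]
```

The jar is within about 2 mm of the target by direct measurement, the bystanders haven't moved, and the hand is clear.

```bash
python3 -c "
from workcell import hand_in;print(hand_in())"
```

```text
the job is handed in; nothing more can be done
None
```

I turned the turntable about 71° clockwise by pushing one blue arm slowly with the closed fingertips, then backed the hand off and handed the job in. It took about 19 s of the 61 s allowed; hand-in reports no verdict.

**Brown jar:** It ended at about −162.3° from the axis, against about −162.7° measured for the red arrow. In the side view that puts it about 1.5 mm from the target point, against the 10 mm allowed. My hand-picked cap point in the scene view came out about 12 mm from that. The target itself projects only about 2 px from that point, and at that shallow angle 2 px spans roughly a centimetre, so I went with the side view.

**Other vessels:** The yellow and green jars are still about 62 mm from the axis and at the same height, and all three vessels look upright. The jar angles were unchanged when measured again after the hand backed off, so the turntable is at rest.

**Forces and bystanders:** The wrist force stayed below about 1.5 N at every reading. The blue-cap jar did not move in the picture. I checked the tweezers only by eye, and they look unmoved.

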